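# Tighten the valve cap down the pump's port with the long box key

### The arm

A 6-joint arm with a two-finger parallel gripper is mounted at the origin on a cart in front of the work surface, level with it; the furniture and walls round the work are solid. World frame = base frame: x ahead of the robot, y to its left, z up, the work surface at z = 0. Lengths are in m, angles in rad, forces in N, time in s.
With the tool pointing down it reaches from about 0.375 to 0.975 m from the base axis. Payload 3.8 kg.
Tool frame: the origin (TCP) lies midway between the tips of the shut fingers; the grasp point (between the pads) lies 19 mm behind it; z points along the fingers, y is the line along which they close (so a half turn about z gives the same grasp; the last joint's range is limited). The gripper opens to 85 mm and grips with 20 to 120 N. Pads are 22 mm wide; open, the fingers measure 114 mm over their backs; the gripper's body (76 mm by 85 mm) begins 54 mm behind the grasp point. The pads swing forward as they close: fully open they stand 13 mm farther back than shut.
Start: joints at [-1.292, 0.264, 1.604, -0, 1.274, -0.037], TCP at [0.21, -0.642, 0.231] pointing down, gripper open.
Joint ranges: [-2.63, 2.63], [-0.94, 2.18], [0.31, 2.57], [-1.31, 4.45], [0, 2.66], [-2.55, 2.55]. Speed limits (rad/s): [2.57, 2.57, 3.14, 3.14, 3.14, 3.14].

### API

Orientations are given as a rotation vector (axis times angle).
In Python, from workcell import status, read_camera, workorder, masks_of gives the robot as it stands.
- The arm moves only by the tool drive_tool, never from a script. Its argument "rows" is a list of rows, each a list of 7 numbers: the turn, a rotation vector about the tool's x, y, z in degrees, then the shift along the tool's x, y, z in m, then the opening, from 0 (shut) to 1 (fully open). In form: [[ax, ay, az, tx, ty, tz, claw], ...]. A call has 1 to 8 rows; each row shifts and turns the commanded pose from where the row before left it, along the tool's axes as they then stand; what a row does not reach is not made up. A row lasts 1/12 s, in which the tool goes at most 41.7 mm and 7.16 degrees, less where a joint would pass 70% of its speed; a pose out of reach is approached as far as the arm can. A call is refused whole if a number of a shift passes 0.0417 or a number of a turn 7.16, either way. A call with a gripper value outside its range is refused whole. The fingers move at their own pace and stop on an object; "force" is the grip in N (left out, the last holds). Time passes only in rows, so rows that do not move let the fingers close. It gives the time, the measured TCP pose, the force, the opening and the grip force at its end, in the units of the state.
- status.read_state(): the state, without advancing time (a new reading comes with each control period).
- read_camera(name): name is "scene" or "top" or "wrist"; returns a dict with "color" (400x640x3 uint8, red, green, blue), "intrinsics" (3x3 intrinsics, pixels), "world_from_camera" (4x4, takes a point from camera to world coordinates); the wrist camera has in their place "mount" (4x4, takes a point from camera to tool coordinates, whose origin is the TCP and whose axes are the flange's). Camera axes: x right, y up, looking along -z (the intrinsics and any distortion apply to the point x, -y, -z); pixel columns grow to the right and rows downward; lengths in m; the calibration is good to about 2 mm. A picture is of the moment at which its call begins: read the wrist's pose just before it. There is no depth.
- workorder.finish_job(): hands the job in; it is judged then, once.
Trained networks look in a picture, given as the dict that the camera call returned (one of the last four; its "shot" number tells which), for a name from the list of things; names that differ only in an ending like _2 or _b are one class to them, and where a whole thing is asked for, a point or a joint stands for the part that bears it (a point fixed in the world has none). Each returns a list of dicts, best first, with "score" (0 to 1); they miss things now and then, are a little off and sometimes report something else, mostly with a low value. They report only what shows in the picture. A call takes as long as a camera call.
- masks_of(picture, name): "mask" (400x640 bool, what is visible of it) and "bbox" ([left, top, right, bottom] in pixels, round what is visible of it).
The state is a dict: "time": time; "q": joint angles; "joint_vel": joint speeds; "joint_torque": joint torques, N m; "tool_pos": TCP position; "tcp_rot": TCP orientation; "wrist_force": force on the tool from outside, world axes, zero at the start; "torque": the same for the moment, N m; "width": opening from 0.0 (shut) to 1.0 (fully open); "grip_force": force on a finger pad.
Only numpy, scipy, OpenCV 4.12 (cv2) and the standard library are available. Lean on these libraries where they do the work, as an engineer would, in place of code of your own. Each camera call takes 0.05 s, during which the arm holds its last target. There are 200 camera calls.

### The job

The valve cap at the bottom of the small vacuum pump's deep port has been left loose. Take the long T-handled box key from the wooden block, fit it down the port fully over the cap's square head without forcing it, and turn the cap clockwise until it is snug on its rubber seal, not crushing the seal. Then stand the key back in its hole in the block, and leave the plaster model and the plaster cone beside it where they are.

Things in the scene. Friction and masses are not known exactly. Their poses are not given: they have to be found in the camera images.
- pump: small bench vacuum pump, fixed: grey base plate 204 x 88 mm, finned metal head with the port, grey motor. Origin on the desk under the port's axis, z up, x towards the motor. The head is 60 to 88 mm wide, 100 mm high; the motor's terminal box reaches 90 mm high at x = 63 to 109 mm; a brass hose nozzle sticks out to y = -52 mm at z = 75 mm
- port_mouth (a point): centre of the port's open top, 100 mm above the pump's origin, axes as the pump's. The port is a plain vertical bore 42 mm wide, flared to 49 mm at the mouth, about 62 mm deep to the top of the square-headed cap at its bottom
- cap_top (a point): centre of the top of the square-headed steel cap down the port. Goes up and down with the cap but does not run round with it, so which way the flats face is not given and must be found by feel or sight. Square, 20 mm across flats, 14 mm tall, top 2.5 mm chamfered to 14 mm, on a washer 37 mm wide. Clockwise seen from above screws it down, 1.9 mm per rad. Pressing down does not move it
- seal (a point): centre of the rubber seal's top as unloaded, 19 mm above the pump's origin. First touched with cap_top 36.0 mm above that origin; the cap starts 0.6 to 1.3 rad short of that. Felt at the wrist: about 0.1 N m running down, then 0.2 plus 0.6 N m per rad on the seal. Snug: 0.1 mm or more past first touch; it stays when let go. Crushed: 1.3 mm past. About 0.35 to 0.5 N m is right
- box_key: long steel box key with black T handle, 146 mm long, about 0.32 kg, loose, upright in the block. Origin at the centre of the socket's mouth (lower end), z up the shank, x along the T bar. Socket hole square, 21.8 mm across flats, 18 mm deep, flats facing +-x and +-y; outside round, 37 mm. On the cap it has 0.09 rad play either way; fully on, its mouth is 14 mm below cap_top
- key_handle (a point): centre of the key's T bar, axes as the key's, 132 mm above the key's origin: flat-sided, 84 (x) x 16 (y) x 28 mm (z). Grip it here across the 16 mm. The port and the hole keep the key standing when it is let go
- tool_block: wooden tool block, fixed, 80 x 112 x 55 mm. Origin on the desk under the centre of its one large hole (43 mm wide, flared mouth, floor 6 mm above the desk), where the key stands; two empty 12 mm holes lie to its -y side
- arch_model: plaster dental arch model, 54 x 68 x 35 mm, origin centre of underside; loose, to be left alone
- cone: small upright plaster cone, 36 mm wide, 73 mm high, origin centre of underside; loose, to be left alone

How it is judged:
On the way, in this order (a step that is already met when the one before it is completed fails the run):
1. the box key is down the port with its socket over the cap's square head (z of box_key in the frame of cap_top below -0.006 m and horizontal distance between box_key and cap_top below 0.004 m), for 0.2 s.
2. the cap has been turned down on to its seal with the key (z of cap_top in the frame of pump below 0.0359 m and z of box_key in the frame of cap_top below -0.006 m), for 0.2 s.
At the end, for the whole second after the job is handed in: cap at least 0.1 mm past first contact with its seal (cap_top under 35.9 mm above the pump's origin), never over 1.3 mm past it; key released, at rest in the block's large hole, upright within 0.15 rad, lower end within 8 mm of the hole's axis and under 12 mm above the desk (z of cap_top in the frame of pump below 0.0359 m and horizontal distance between box_key and tool_block below 0.008 m and height (world z) of box_key below 0.012 m and angle between box_key's own z axis and vertical below 0.15 rad and linear speed of box_key below 0.02 m/s); the robot touches nothing.
It fails at once if the seal is crushed: the cap goes more than 1.3 mm past first contact (z of cap_top in the frame of pump below 0.0347 m).
It fails at once if the key is forced: over 30 N on the cap while the socket is not over its square head, or over 40 N on the cap's washer ((z of box_key in the frame of cap_top above -0.006 m and (contact force between box_key and cap_c0 above 30 N or contact force between box_key and cap_c1 above 30 N)) or contact force between box_key and cap_lift_c0 above 40 N).
It fails at once if the plaster model or the plaster cone is shifted (distance of any of arch_model, cone from where it was at the start of the episode above 0.02 m).
It also fails if it takes over 67 s, if anything falls off the work surface, if the arm or the gripper's body presses on something with over 40 N, if the wrist force passes 120 N, or if a joint passes its speed limit or range.

## Working session

There is one attempt and no reset: what is moved stays moved. The work goes in short steps, Python scripts to look and compute and a tool call to move; the robot and the scene stay as the last step left them, time stands still between calls to the robot, and variables do not carry over. Pictures are saved under pics/ and viewed, at most 10 in all, crops included, and the job is handed in when it is done.

Besides the shell and the picture viewer there is one more tool, called as name(argument=value, ...) on one line, values as JSON. drive_tool: Moves the arm, as the interface text tells. Its arguments: {"type":"object","properties":{"rows":{"type":"array"},"force":{"type":"number"}},"required":["rows"]}

```bash
mkdir -p pics; ls
cat > h.py <<'E'
import numpy as np,cv2
from workcell import status,read_camera,masks_of
from scipy.spatial.transform import Rotation as R
def P(c):
    # returns K, T world_from_camera
    K=np.array(c["intrinsics"])
    if "world_from_camera" in c: T=np.array(c["world_from_camera"])
    else:
        s=status.read_state();W=np.eye(4);W[:3,:3]=R.from_rotvec(s["tcp_rot"]).as_matrix();W[:3,3]=s["tool_pos"];T=W@np.array(c["mount"])
    return K,T
def proj(c,X,KT=None):
    K,T=KT or P(c);p=(np.atleast_2d(X)-T[:3,3])@T[:3,:3];p=p*[1,-1,-1];u=p@K.T;return u[:,:2]/u[:,2:]
def ray(c,u,v,z,KT=None):
    K,T=KT or P(c);d=np.linalg.inv(K)@[u,v,1];d=T[:3,:3]@(d*[1,-1,-1]);o=T[:3,3];return o+d*(z-o[2])/d[2]
E
python3 - <<'E'
from h import *
print(status.read_state())
for n in ["scene","top"]:
    c=read_camera(n);print(n,{k:v for k,v in c.items() if k!="color"})
    cv2.imwrite(f"pics/{n}.png",c["color"][...,::-1])
    for o in ["pump","box_key","tool_block","arch_model","cone","key_handle"]:
        for m in masks_of(c,o)[:2]:
            ys,xs=np.nonzero(m["mask"]);print(o,round(m["score"],2),m["bbox"],xs.mean().round(1),ys.mean().round(1),cv2.minAreaRect(np.c_[xs,ys].astype(np.float32)))
E
```

```text
pics
{'time': 0.0, 'q': array([-1.29188906e+00,  2.64778699e-01,  1.60537082e+00,  1.84249623e-05,
        1.27369569e+00, -3.68811265e-02]), 'joint_vel': array([-9.35719779e-04,  5.77086169e-05,  3.88169868e-05, -7.28590840e-04,
        3.66390563e-04, -9.59642393e-05]), 'joint_torque': array([-4.09441454e-04, -5.15105009e+01, -3.67319226e+01, -1.93283945e-04,
        1.28735075e-02, -3.60980451e-06]), 'tool_pos': array([ 0.20944763, -0.64091675,  0.22994653]), 'tcp_rot': array([-3.10030403e+00, -4.93620400e-01,  3.99390034e-04]), 'wrist_force': array([0.56671029, 0.79483551, 0.36680958]), 'torque': array([ 0.00136295, -0.00833218, -0.00285971]), 'grip_force': 0.0, 'width': 1.0040740992418349}
scene {'intrinsics': array([[491.85396678,   0.        , 320.57038989],
       [  0.        , 491.85396678, 203.18443128],
       [  0.        ,   0.        ,   1.        ]]), 'world_from_camera': array([[ 0.47017151,  0.38771687, -0.79285205, -0.27230599],
       [-0.88230928,  0.18443971, -0.43302694, -0.46552246],
       [-0.02165845,  0.90313765,  0.42880449,  0.50245267],
       [ 0.     
[... 1880 characters left out ...]
85217285156, 30.86655044555664), 69.775146484375)
arch_model 0.56 [254.6, 155.0, 277.9, 190.3] 266.0 173.5 ((264.8000183105469, 171.10000610351562), (42.0380744934082, 14.758047103881836), 63.43495178222656)
cone 0.74 [304.6, 241.7, 316.3, 257.5] 312.0 248.5 ((312.0, 248.5), (13.0, 14.0), 90.0)
cone 0.16 [343.9, 131.1, 394.1, 223.6] 365.2 177.4 ((368.51531982421875, 175.3805389404297), (90.14302062988281, 47.203861236572266), 83.2901611328125)
key_handle 0.79 [255.5, 156.0, 279.1, 192.2] 266.4 174.1 ((263.25823974609375, 172.5775146484375), (42.01102066040039, 15.568611145019531), 54.86581039428711)
key_handle 0.74 [251.3, 162.1, 306.2, 208.2] 278.5 186.4 ((276.5, 185.5), (41.0, 51.0), 90.0)
```

Run:
```python
import cv2
a=cv2.imread("pics/top.png")[110:300,230:430];b=cv2.imread("pics/scene.png")[140:300,210:450]
a=cv2.resize(a,None,fx=3,fy=3,interpolation=2);cv2.imwrite("pics/a.png",a)
cv2.imwrite("pics/b.png",cv2.resize(b,None,fx=3.3,fy=3.3,interpolation=2))
```

```text
(no output)
```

View pics/a.png

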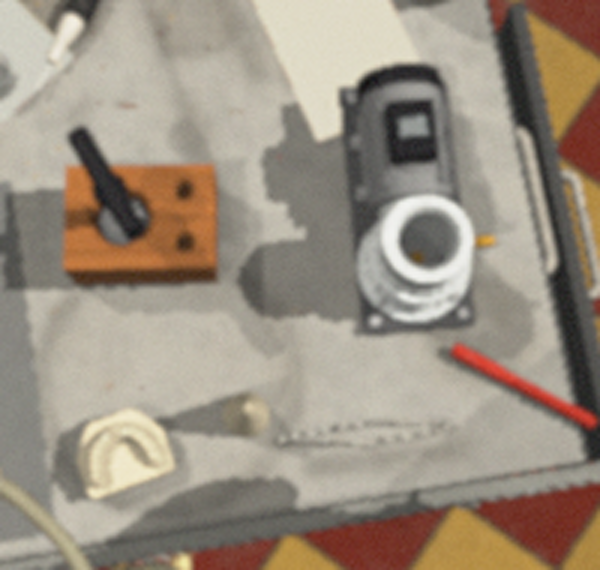

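View pics/b.png

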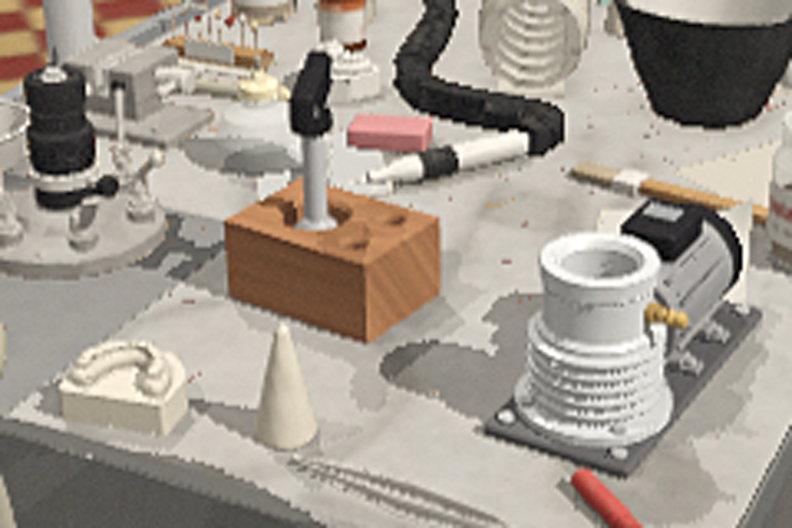

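The top view (crop ×3, offset 230,110) shows the key bar running from (80,133) to (135,230). The block top spans (66,165) to (217,270), its small holes are at (185,188) and (185,242), and the port mouth is at about (430,240). The scene view shows the cone and arch nearer the camera, away from the path.

Run:
```python
from h import *
c=read_camera("top");s=read_camera("scene")
f=lambda u,v,z:ray(c,u/3+230-.3,v/3+110-.3,z).round(4)
g=lambda u,v,z:ray(s,u/3.3+210-.3,v/3.3+140-.3,z).round(4)
print("bar",f(80,133,.152),f(135,230,.145))
print("block",[f(*p,.055) for p in [(66,165),(217,165),(217,270),(66,270)]])
print("block s",[g(*p,.055) for p in [(226,226),(365,267),(440,215),(308,178)]])
print("small",f(185,188,.055),f(185,242,.055),g(398,219,.055),g(354,242,.055))
print("port",f(430,240,.1),g(601,262,.1))
print("pump plate corners",f(358,332,.006),f(474,325,.006),g(487,428,.006),g(628,472,.006),g(762,310,.006))
print("bar s ends top",g(326,55,.152),g(308,92,.152))
print("cone apex",f(255,410,.073),g(283,325,.073),"arch",f(125,445,.03))
w=read_camera("wrist");print(w["mount"],w["intrinsics"])
```

```text
bar [0.5696 0.0224 0.152 ] [ 0.4987 -0.004   0.145 ]
block [array([0.5822, 0.0468, 0.055 ]), array([ 0.5635, -0.0654,  0.055 ]), array([ 0.4833, -0.0528,  0.055 ]), array([0.5017, 0.0574, 0.055 ])]
block s [array([0.4955, 0.0548, 0.055 ]), array([ 0.484 , -0.0509,  0.055 ]), array([ 0.5681, -0.0602,  0.055 ]), array([0.5818, 0.0447, 0.055 ])]
small [ 0.5496 -0.0389  0.055 ] [ 0.5083 -0.0326  0.055 ] [ 0.5514 -0.0387  0.055 ] [ 0.5106 -0.029   0.055 ]
port [ 0.4697 -0.205   0.1   ] [ 0.4681 -0.2044  0.1   ]
pump plate corners [ 0.428  -0.1523  0.006 ] [ 0.4186 -0.242   0.006 ] [ 0.4254 -0.1576  0.006 ] [ 0.4196 -0.2417  0.006 ] [ 0.6229 -0.2565  0.006 ]
bar s ends top [0.5654 0.018  0.152 ] [ 0.5048 -0.0038  0.152 ]
cone apex [ 0.3744 -0.0637  0.073 ] [ 0.3748 -0.0597  0.073 ] arch [0.3693 0.0352 0.03  ]
[[ 9.18627580e-04  9.63382807e-01  2.68128185e-01  6.76819630e-02]
 [ 9.99999431e-01 -7.39586865e-04 -7.68743454e-04 -6.77504530e-04]
 [-5.42290143e-04  2.68128739e-01 -9.63382938e-01 -1.42485128e-01]
 [ 0.00000000e+00  0.00000000e+00  0.00000000e+00  1.00000000e+00]] [[286.15053248   0.         321.05441779]
 [  0.         286.15053248 203.94239391]
 [  0.           0.           1.        ]]
```

drive_tool(rows=[[0,0,0,0.0196,-0.0209,0.0056,1],[0,0,0,0.0196,-0.0209,0.0056,1],[0,0,0,0.0196,-0.0209,0.0056,1],[0,0,0,0.0196,-0.0209,0.0056,1],[0,0,0,0.0196,-0.0209,0.0056,1],[0,0,0,0.0196,-0.0209,0.0056,1],[0,0,0,0.0196,-0.0209,0.0056,1],[0,0,0,0.0196,-0.0209,0.0056,1]])

```text
time: 1.52
tool_pos: [0.3072, -0.4327, 0.1864]
tcp_rot: [3.102, 0.494, 0.0]
wrist_force: [0.8, 0.2, 0.4]
width: 0.999
grip_force: 0.0
```

drive_tool(rows=[[0,0,0,0.0196,-0.0209,0.0056,1],[0,0,0,0.0196,-0.0209,0.0056,1],[0,0,0,0.0196,-0.0209,0.0056,1],[0,0,0,0.0196,-0.0209,0.0056,1],[0,0,0,0.0196,-0.0209,0.0056,1],[0,0,0,0.0196,-0.0209,0.0056,1],[0,0,0,0.0196,-0.0209,0.0056,1],[0,0,0,0.0196,-0.0209,0.0056,1]])

```text
time: 2.18
tool_pos: [0.4044, -0.2252, 0.1418]
tcp_rot: [3.102, 0.494, 0.001]
wrist_force: [0.3, -0.3, 0.4]
width: 0.997
grip_force: 0.0
```

drive_tool(rows=[[0,0,0,0,0,0,1],[0,0,0,0,0,0,1]])

```text
time: 2.35
tool_pos: [0.4041, -0.2252, 0.1415]
tcp_rot: [-3.102, -0.499, 0.001]
wrist_force: [-0.2, -0.4, -0.6]
width: 1.001
grip_force: 0.0
```

```bash
cat > look.py <<'E'
from h import *
import sys
s=status.read_state();c=read_camera("wrist");np.savez("pics/"+sys.argv[1],color=c["color"],K=P(c)[0],T=P(c)[1])
print(s["time"],s["q"].round(3),s["tool_pos"],s["tcp_rot"],s["wrist_force"].round(2),s["torque"].round(3))
im=c["color"][...,::-1];print("port proj",proj(c,[[.469,-.2045,.1],[.469,-.2045,.038]]).round(1))
x0,y0,x1,y1=map(int,sys.argv[2:6]);f=min(800/(x1-x0),600/(y1-y0))
cv2.imwrite(f"pics/{sys.argv[1]}.png",cv2.resize(im[y0:y1,x0:x1],None,fx=f,fy=f,interpolation=2));print(f)
E
python3 look.py w1 230 50 410 200
```

```text
2.35 [-0.562 -0.066  2.138 -0.     1.07   0.69 ] [ 0.40408044 -0.22520843  0.14151627] [-3.10161659e+00 -4.99064457e-01  6.91731879e-04] [-0.2  -0.37 -0.59] [-0.004  0.105 -0.016]
port proj [[321.3 122.9]
 [321.2 123.2]]
4.0
```

View pics/w1.png

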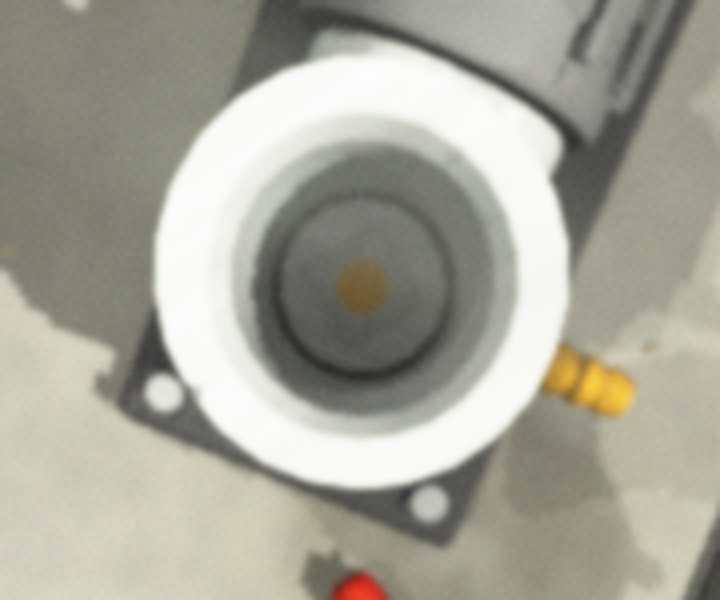

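The port mouth is centred near (374,274) in the crop. A brass dot marks the cap centre at (362,286), and the washer rim is around it. The square's edges need more contrast.

Run:
```python
from h import *
acc=[read_camera("wrist")["color"].astype(float) for _ in range(8)]
c=read_camera("wrist");m=np.mean(acc,0);KT=P(c);np.savez("pics/w1avg",m=m,K=KT[0],T=KT[1])
x0,y0,x1,y1=296,98,345,147
p=cv2.resize(m[y0:y1,x0:x1],None,fx=12,fy=12,interpolation=2)
g=p.mean(2);g=np.clip((g-60)/(150-60),0,1)
print(np.percentile(p.mean(2),[2,20,50,80,98]))
g=p.mean(2);lo,hi=np.percentile(g,[3,80]);cv2.imwrite("pics/w1e.png",np.clip((g-lo)/(hi-lo)*255,0,255))
print(ray(c,374/4+230-.3,274/4+50-.3,.1,KT),ray(c,362/4+230-.3,286/4+50-.3,.0375,KT))
print(status.read_state()["time"])
```

```text
[ 53.75428218  84.93842887  98.43549408 116.81237094 154.01139909]
[ 0.47176349 -0.20555821  0.1       ] [ 0.47005816 -0.20402438  0.0375    ]
2.85[ WARN:0@6.281] global loadsave.cpp:1063 imwrite_ Unsupported depth image for selected encoder is fallbacked to CV_8U.
```

View pics/w1e.png

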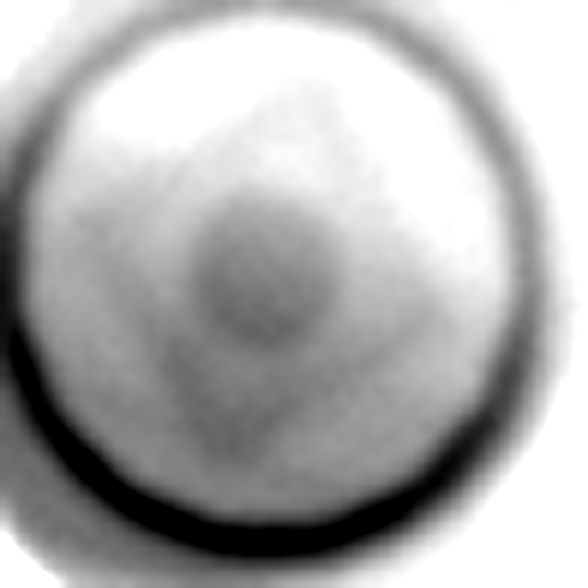

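The stretched picture shows the square with corners at about (315,80), (455,305), (230,455) and (85,220). That puts its flats at a world yaw of about 50° (mod 90). Next I go over to the key.

drive_tool(rows=[[0,0,0,0.0246,-0.0227,-0.0125,1],[0,0,0,0.0246,-0.0227,-0.0125,1],[0,0,0,0.0246,-0.0227,-0.0125,1],[0,0,0,0.0246,-0.0227,-0.0125,1],[0,0,0,0.0246,-0.0227,-0.0125,1],[0,0,0,0.0246,-0.0227,-0.0125,1],[0,0,0,0.0246,-0.0227,-0.0125,1],[0,0,0,0.0246,-0.0227,-0.0125,1]])

```text
time: 3.52
tool_pos: [0.5351, 0.0088, 0.2424]
tcp_rot: [3.102, 0.494, 0.0]
wrist_force: [0.2, -1.0, -0.1]
width: 1.0
grip_force: 0.0
```

drive_tool(rows=[[0,0,0,0,0,0,1],[0,0,0,0,0,0,1]])

```text
time: 3.68
tool_pos: [0.5356, 0.0085, 0.2426]
tcp_rot: [3.101, 0.498, 0.002]
wrist_force: [-0.5, -0.6, 0.1]
width: 1.001
grip_force: 0.0
```

```bash
python3 look.py w2 160 50 480 290
python3 - <<'E'
from h import *
c=read_camera("wrist");KT=P(c)
for o in ["key_handle","box_key","tool_block"]:
  for m in masks_of(c,o)[:1]:
    ys,xs=np.nonzero(m["mask"]);r=cv2.minAreaRect(np.c_[xs,ys].astype(np.float32));print(o,m["score"],m["bbox"],r)
E
```

```text
3.6833 [-0.03  -0.009  1.888 -0.     1.26   1.222] [0.53563652 0.00853317 0.24255277] [3.10128776e+00 4.98467328e-01 2.39982363e-03] [-0.45 -0.59  0.08] [ 0.002  0.011 -0.014]
port proj [[479.9 302.8]
 [455.3 275.1]]
2.5
key_handle 0.65 [304.6, 152.8, 331.8, 248.6] ((318.5, 199.5), (95.0, 29.0), 90.0)
box_key 0.85 [306.7, 151.4, 335.4, 247.4] ((318.5, 200.0), (96.0, 29.0), 90.0)
tool_block 0.65 [318.8, 275.3, 341.6, 316.6] ((329.0, 296.5), (41.0, 22.0), 90.0)
```

View pics/w2.png

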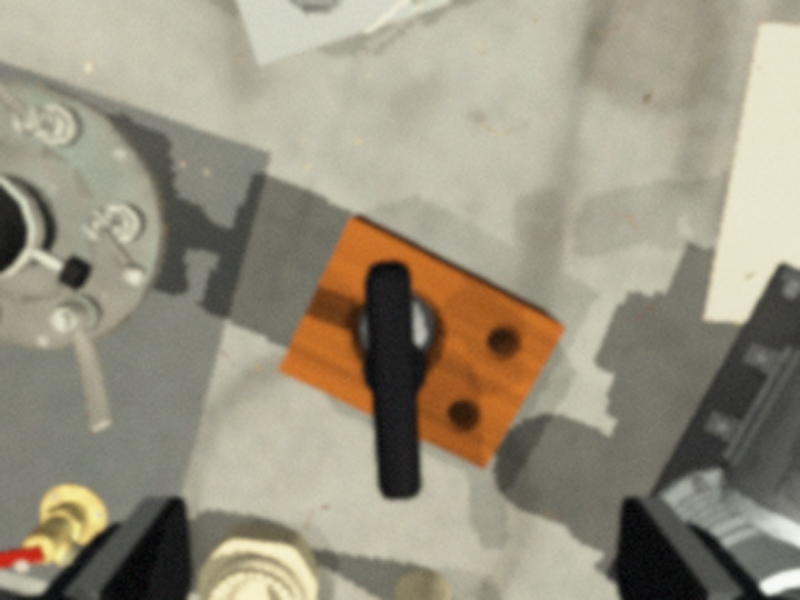

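The key bar runs from crop (388,263) to (400,497). The block corners are at (357,217), (563,325), (487,467) and (282,370), and the small holes at (503,342) and (463,415). The cone tip is at about (424,585), clear of the bar.

Run:
```python
from h import *
d=np.load("pics/w2.npz");KT=(d["K"],d["T"])
f=lambda u,v,z:ray(None,u/2.5+160-.3,v/2.5+50-.3,z,KT)
a,b=f(388,263,.124),f(400,497,.152);a2=f(388,268,.152)
print("bar",a.round(4),a2.round(4),b.round(4),"mid",((a+b)/2).round(4),"len",np.linalg.norm((a-b)[:2]),"yaw",np.degrees(np.arctan2(*(a-b)[[1,0]])))
B=[f(*p,.055) for p in [(357,217),(563,325),(487,467),(282,370)]]
B=np.array(B)[:,:2];print(B.round(4),"c",B.mean(0),"sides",[np.linalg.norm(B[i]-B[i-1]).round(4) for i in range(4)])
e=B[0]-B[1];print("block yaw",np.degrees(np.arctan2(e[1],e[0]))-90, f(503,342,.055).round(4),f(463,415,.055).round(4))
print("hole front bright",f(403,328,.055).round(4))
m=d["color"];cv2.imwrite("pics/w2z.png",cv2.resize(m[120:230,260:400,::-1],None,fx=5.4,fy=5.4,interpolation=2))
```

```text
bar [0.5717 0.026  0.124 ] [0.573  0.0259 0.152 ] [ 0.4982 -0.0027  0.152 ] mid [0.5349 0.0117 0.138 ] len 0.07885940950564278 yaw 21.37327086537834
[[ 0.5796  0.0446]
 [ 0.5628 -0.0612]
 [ 0.4849 -0.0519]
 [ 0.5009  0.0575]] c [ 0.53203534 -0.00275946] sides [np.float64(0.0797), np.float64(0.1072), np.float64(0.0784), np.float64(0.1105)]
block yaw -9.033184928225396 [ 0.5464 -0.0374  0.055 ] [ 0.5066 -0.0316  0.055 ]
hole front bright [0.5381 0.0092 0.055 ]
```

View pics/w2z.png

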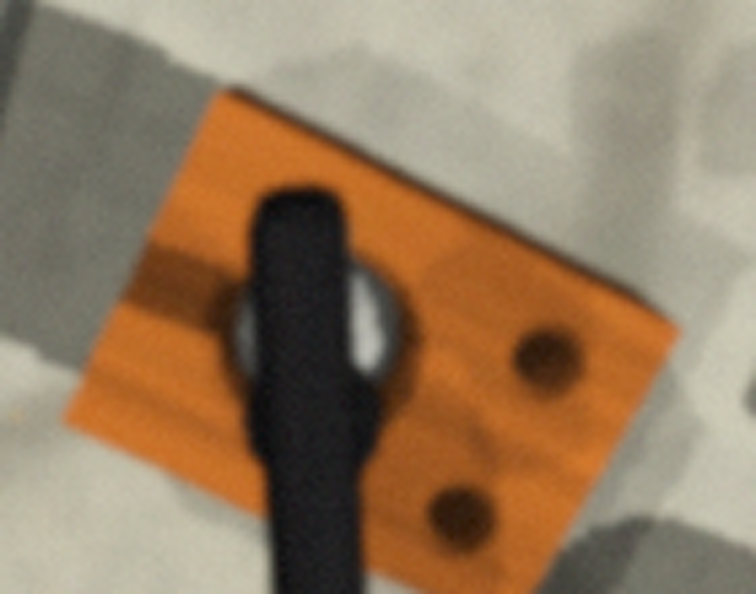

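drive_tool(rows=[[0,0,-3,0,-0.003,0.0154,1],[0,0,0,0,0,0.0154,1],[0,0,0,0,0,0.0154,1],[0,0,0,0,0,0.0154,1],[0,0,0,0,0,0.0154,1],[0,0,0,0,0,0.0154,1],[0,0,0,0,0,0.0154,1],[0,0,0,0,0,0.0154,1]])

```text
time: 4.6
tool_pos: [0.5328, 0.009, 0.1173]
tcp_rot: [-3.089, -0.572, 0.001]
wrist_force: [0.5, 0.5, -0.2]
width: 1.002
grip_force: 0.0
```

drive_tool(rows=[[0,0,0,0,0,0,0.25],[0,0,0,0,0,0,0.25],[0,0,0,0,0,0,0.25],[0,0,0,0,0,0,0.25],[0,0,0,0,0,0,0.25],[0,0,0,0,0,0,0.25],[0,0,0,0,0,0,0.0],[0,0,0,0,0,0,0.0]], force=30)

```text
time: 5.27
tool_pos: [0.5347, 0.0104, 0.1199]
tcp_rot: [3.088, 0.575, 0.004]
wrist_force: [-0.1, 0.5, 5.8]
width: 0.259
grip_force: 29.5
```

Run:
```python
from h import *
d=np.load("pics/w2.npz");KT=(d["K"],d["T"])
print("hub",ray(None,318,196.9,.12,KT),"hole",ray(None,319.3,182,.055,KT));print(status.read_state())
```

```text
hub [0.53449203 0.011002   0.12      ] hole [0.5362427 0.0106106 0.055    ]
{'time': 5.2667, 'q': array([-2.72754767e-02,  9.64803677e-02,  2.01736312e+00,  1.21263855e-04,
        1.02514856e+00,  1.17509175e+00]), 'joint_vel': array([-0.00122638,  0.00125026,  0.00051193,  0.00039979, -0.00100703,
        0.00059273]), 'joint_torque': array([-2.70215264e-01, -3.52980852e+01, -3.03522527e+01, -1.09099285e-01,
       -1.44504262e-01, -1.67128950e-03]), 'tool_pos': array([0.53472884, 0.01035672, 0.11993922]), 'tcp_rot': array([3.08801681, 0.57528059, 0.00402765]), 'wrist_force': array([-0.05087624,  0.47758181,  5.7676998 ]), 'torque': array([ 0.01846392,  0.05608072, -0.00603586]), 'grip_force': 29.533090079203248, 'width': 0.259178828522124}
```

drive_tool(rows=[[0,0,0,0,0,0,0],[0,0,0,0,0,0,0],[0,0,0,0,0,-0.002,0],[0,0,0,0,0,-0.006,0],[0,0,0,0,0,-0.006,0],[0,0,0,0,0,-0.006,0],[0,0,0,0,0,0,0],[0,0,0,0,0,0,0]], force=80)

```text
time: 5.93
tool_pos: [0.534, 0.0102, 0.139]
tcp_rot: [3.088, 0.575, 0.002]
wrist_force: [-0.2, 0.4, -3.8]
width: 0.229
grip_force: 78.5
```

```bash
python3 look.py w3 160 90 480 330
python3 - <<'E'
from h import *
c=read_camera("scene");cv2.imwrite("pics/s3.png",cv2.resize(c["color"][120:260,240:400,::-1],None,fx=4,fy=4,interpolation=2))
E
```

```text
5.9333 [-0.027  0.075  2.001 -0.     1.064  1.175] [0.53399328 0.01022869 0.13900963] [3.08827826e+00 5.75063443e-01 1.62699544e-03] [-0.17  0.45 -3.82] [ 0.005  0.004 -0.022]
port proj [[542.2 390.1]
 [496.5 335.3]]
2.5
```

View pics/s3.png

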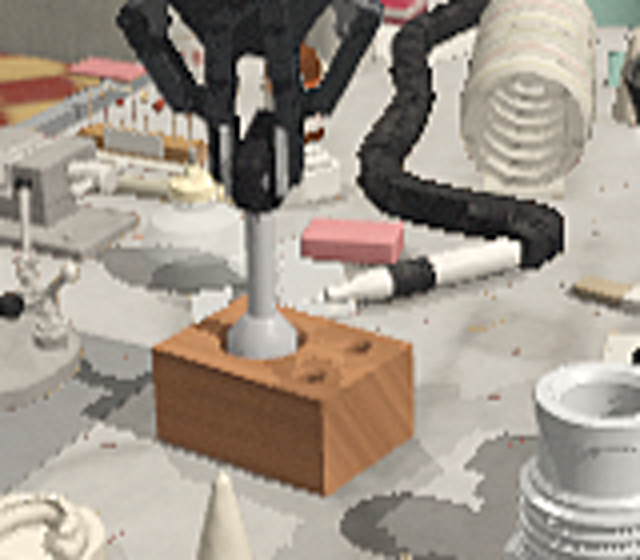

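drive_tool(rows=[[0,0,0,0,0,-0.023,0],[0,0,0,0,0,-0.023,0],[0,0,0,0,0,-0.023,0],[0,0,0,0,0,-0.023,0],[0,0,0,0,0,0,0]])

```text
time: 6.45
tool_pos: [0.5367, 0.0101, 0.2357]
tcp_rot: [3.087, 0.575, 0.013]
wrist_force: [1.3, 0.6, -1.7]
width: 0.228
grip_force: 79.0
```

drive_tool(rows=[[0,0,0,-0.0171,0.0222,0,0],[0,0,0,-0.0171,0.0222,0,0],[0,0,0,-0.0171,0.0222,0,0],[0,0,0,-0.0171,0.0222,0,0],[0,0,0,-0.0171,0.0222,0,0],[0,0,0,-0.0171,0.0222,0,0],[0,0,0,-0.0171,0.0222,0,0],[0,0,0,-0.0171,0.0222,0,0]])

```text
time: 7.12
tool_pos: [0.4685, -0.2055, 0.2284]
tcp_rot: [-3.087, -0.575, 0.003]
wrist_force: [0.1, -0.6, -3.3]
width: 0.231
grip_force: 78.9
```

drive_tool(rows=[[0,0,-5.84,0,0,0,0],[0,0,-5.84,0,0,0,0],[0,0,-5.84,0,0,0,0],[0,0,-5.84,0,0,0,0],[0,0,-5.84,0,0,0,0],[0,0,0,0,0,0,0],[0,0,0,0,0,0,0]])

```text
time: 7.7
tool_pos: [0.4692, -0.2044, 0.2288]
tcp_rot: [-2.844, -1.33, 0.002]
wrist_force: [0.8, 0.1, -3.2]
width: 0.232
grip_force: 79.0
```

Run:
```python
from h import *
s=status.read_state();print(s)
A=[]
for n,b in [("scene",(340,100,440,300)),("top",(320,110,420,230))]:
    c=read_camera(n);x0,y0,x1,y1=b
    A.append(cv2.resize(c["color"][y0:y1,x0:x1,::-1],(int((x1-x0)*600/(y1-y0)),600),interpolation=2))
    print(n,proj(c,[[.4705,-.2047,.1],list(s["tool_pos"][:2])+[s["tool_pos"][2]-.114]]).round(1))
cv2.imwrite("pics/p4.png",np.hstack(A)[:, :800])
```

```text
{'time': 7.7, 'q': array([-4.59487132e-01, -4.41048790e-02,  1.94855811e+00, -1.95055262e-05,
        1.23941176e+00,  2.36341499e-01]), 'joint_vel': array([ 0.0046205 , -0.00377019, -0.00676493,  0.0002853 ,  0.00471833,
        0.00904355]), 'joint_torque': array([-4.71564895e-02, -3.53893089e+01, -3.79436052e+01, -2.16625335e-05,
        2.24571551e-03, -1.89248719e-01]), 'tool_pos': array([ 0.46917508, -0.20437826,  0.22884946]), 'tcp_rot': array([-2.84411610e+00, -1.33023354e+00,  2.24859139e-03]), 'wrist_force': array([ 0.83989583,  0.14197673, -3.20041163]), 'torque': array([-0.01460669, -0.05913715,  0.03030818]), 'grip_force': 79.00389185291715, 'width': 0.23151571405528587}
scene [[392.5 218.6]
 [392.4 211.4]]
top [[372.8 189.3]
 [373.7 188.2]]
```

View pics/p4.png

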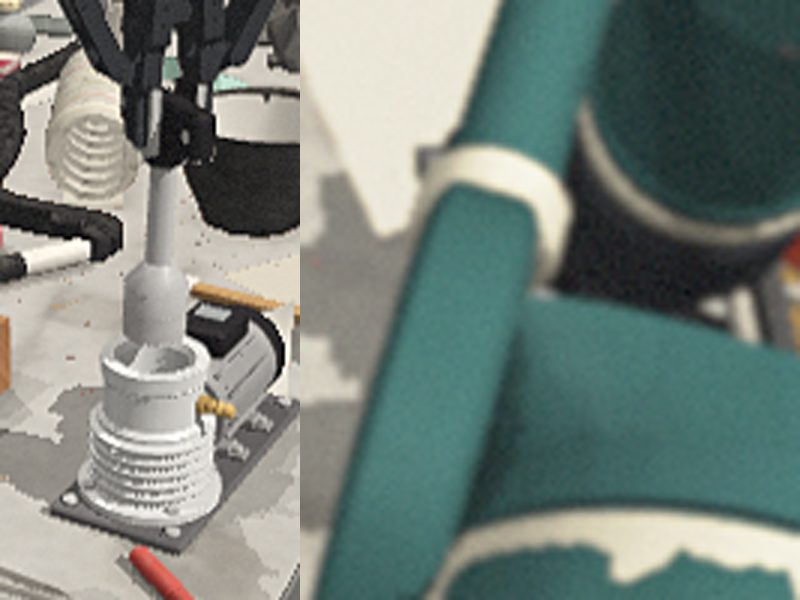

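In the scene view the socket (centre x≈155) sits right over the port mouth (x≈156), so I can go down.

drive_tool(rows=[[0,0,0,0.0006,0.0006,0.005,0],[0,0,0,0,0,0.008,0],[0,0,0,0,0,0.008,0],[0,0,0,0,0,0.008,0],[0,0,0,0,0,0.008,0],[0,0,0,0,0,0.008,0],[0,0,0,0,0,0,0]])

```text
time: 8.38
tool_pos: [0.4692, -0.2039, 0.1828]
tcp_rot: [-2.841, -1.333, 0.004]
wrist_force: [-0.9, 0.8, -3.8]
width: 0.231
grip_force: 79.0
```

drive_tool(rows=[[0,0,0,0,0,0.006,0],[0,0,0,0,0,0.006,0],[0,0,0,0,0,0.006,0],[0,0,0,0,0,0.004,0],[0,0,0,0,0,0,0]])

```text
time: 8.8
tool_pos: [0.47, -0.2043, 0.1622]
tcp_rot: [-2.842, -1.334, 0.002]
wrist_force: [0.4, 0.5, -3.3]
width: 0.228
grip_force: 79.0
```

drive_tool(rows=[[0,0,0,0,0,0.003,0],[0,0,0,0,0,0.003,0],[0,0,0,0,0,0.002,0],[0,0,0,0,0,0.001,0],[0,0,0,0,0,0,0]])

```text
time: 9.22
tool_pos: [0.4706, -0.2046, 0.1542]
tcp_rot: [-2.844, -1.335, 0.0]
wrist_force: [-0.4, -0.2, -3.3]
width: 0.232
grip_force: 79.0
```

drive_tool(rows=[[0,0,0,0,0,0.001,0],[0,0,0,0,0,0.001,0],[0,0,0,0,0,0,0]])

```text
time: 9.47
tool_pos: [0.4707, -0.2046, 0.1524]
tcp_rot: [-2.844, -1.335, 0.0]
wrist_force: [0.2, 0.9, -3.3]
width: 0.23
grip_force: 79.0
```

drive_tool(rows=[[0,0,0,0,0,0.001,0],[0,0,0,0,0,0.001,0],[0,0,0,0,0,0,0]])

```text
time: 9.72
tool_pos: [0.4706, -0.2045, 0.1503]
tcp_rot: [-2.844, -1.335, 0.0]
wrist_force: [0.5, -0.2, -2.5]
width: 0.229
grip_force: 79.0
```

drive_tool(rows=[[0,0,0,0,0,0.001,0],[0,0,0,0,0,0.001,0],[0,0,0,0,0,0,0]])

```text
time: 9.97
tool_pos: [0.4706, -0.2045, 0.1482]
tcp_rot: [-2.844, -1.335, 0.0]
wrist_force: [-0.5, -0.0, -3.2]
width: 0.227
grip_force: 79.0
```

drive_tool(rows=[[0,0,0,0,0,0.001,0],[0,0,0,0,0,0.0005,0],[0,0,0,0,0,0,0]])

```text
time: 10.22
tool_pos: [0.4707, -0.2046, 0.1468]
tcp_rot: [-2.844, -1.335, 0.0]
wrist_force: [0.3, -0.6, -3.5]
width: 0.229
grip_force: 79.0
```

No contact force at 5 mm below the cap top, so the socket is sliding over the square.

drive_tool(rows=[[0,0,0,0,0,0.001,0],[0,0,0,0,0,0.001,0],[0,0,0,0,0,0.001,0],[0,0,0,0,0,0,0]])

```text
time: 10.55
tool_pos: [0.4706, -0.2045, 0.1437]
tcp_rot: [-2.843, -1.335, 0.0]
wrist_force: [0.0, -0.4, -2.6]
width: 0.232
grip_force: 79.0
```

drive_tool(rows=[[0,0,0,0,0,0.001,0],[0,0,0,0,0,0.001,0],[0,0,0,0,0,0.001,0],[0,0,0,0,0,0,0]])

```text
time: 10.88
tool_pos: [0.4706, -0.2045, 0.1407]
tcp_rot: [-2.843, -1.335, 0.0]
wrist_force: [0.2, -0.4, -2.6]
width: 0.231
grip_force: 79.0
```

drive_tool(rows=[[0,0,0,0,0,0.001,0],[0,0,0,0,0,0.0005,0],[0,0,0,0,0,0,0]])

```text
time: 11.13
tool_pos: [0.4706, -0.2046, 0.1393]
tcp_rot: [-2.844, -1.335, 0.0]
wrist_force: [0.4, 0.3, -3.3]
width: 0.234
grip_force: 79.0
```

drive_tool(rows=[[0,0,4,0,0,0.0001,0],[0,0,4,0,0,0.0001,0],[0,0,4,0,0,0.0001,0],[0,0,4,0,0,0.0001,0],[0,0,4,0,0,0.0001,0],[0,0,4,0,0,0.0001,0]])

```text
time: 11.63
tool_pos: [0.4706, -0.2046, 0.1388]
tcp_rot: [-3.06, -0.71, 0.001]
wrist_force: [-1.3, 0.1, -3.4]
width: 0.232
grip_force: 79.0
```

```bash
cat > st.py <<'E'
from h import *
s=status.read_state();print(s["time"],"q6",s["q"][5].round(3),"pos",s["tool_pos"].round(4),"rot",s["tcp_rot"].round(3),"yaw",np.degrees(2*np.arctan2(s["tcp_rot"][1],s["tcp_rot"][0])).round(1),"F",s["wrist_force"].round(1),"M",s["torque"].round(3),"jt6",s["joint_torque"][5].round(3))
E
python3 st.py
```

```text
11.6333 q6 0.656 pos [ 0.4706 -0.2046  0.1388] rot [-3.06e+00 -7.10e-01  1.00e-03] yaw -333.9 F [-1.3  0.1 -3.4] M [0.003 0.063 0.143] jt6 -0.728
```

drive_tool(rows=[[0,0,4,0,0,0.0001,0],[0,0,4,0,0,0.0001,0],[0,0,0,0,0,0,0]])

```text
time: 11.88
tool_pos: [0.4705, -0.2045, 0.1385]
tcp_rot: [-3.102, -0.497, 0.001]
wrist_force: [-0.8, 1.3, -3.8]
width: 0.229
grip_force: 79.0
```

```bash
python3 st.py
```

```text
11.8833 q6 0.794 pos [ 0.4705 -0.2045  0.1385] rot [-3.102e+00 -4.970e-01  1.000e-03] yaw -341.8 F [-0.8  1.3 -3.8] M [-0.032  0.147  0.073] jt6 0.802
```

drive_tool(rows=[[0,0,4,0,0,0.0001,0],[0,0,4,0,0,0.0001,0],[0,0,0,0,0,0,0]])

```text
time: 12.13
tool_pos: [0.4704, -0.2045, 0.1383]
tcp_rot: [-3.129, -0.282, 0.001]
wrist_force: [-0.8, 0.7, -3.1]
width: 0.232
grip_force: 79.0
```

```bash
python3 st.py
```

```text
12.1333 q6 0.932 pos [ 0.4704 -0.2045  0.1383] rot [-3.129e+00 -2.820e-01  1.000e-03] yaw -349.7 F [-0.8  0.7 -3.1] M [0.154 0.146 0.079] jt6 0.797
```

drive_tool(rows=[[0,0,4,0,0,0.0001,0],[0,0,2,0,0,0.0001,0],[0,0,0,0,0,0,0]])

```text
time: 12.38
tool_pos: [0.4705, -0.2045, 0.1381]
tcp_rot: [-3.139, -0.121, 0.001]
wrist_force: [-0.6, 0.3, -2.8]
width: 0.231
grip_force: 78.9
```

```bash
python3 st.py
```

```text
12.3833 q6 1.035 pos [ 0.4705 -0.2045  0.1381] rot [-3.139e+00 -1.210e-01  1.000e-03] yaw -355.6 F [-0.6  0.3 -2.8] M [0.059 0.125 0.128] jt6 0.509
```

drive_tool(rows=[[0,0,4,0,0,0.0001,0],[0,0,2,0,0,0.0001,0],[0,0,0,0,0,0,0]])

```text
time: 12.63
tool_pos: [0.4705, -0.2045, 0.1379]
tcp_rot: [-3.141, 0.043, 0.001]
wrist_force: [-0.7, -0.8, -4.4]
width: 0.232
grip_force: 78.9
```

```bash
python3 st.py
```

```text
12.6333 q6 1.14 pos [ 0.4705 -0.2045  0.1379] rot [-3.141e+00  4.300e-02  1.000e-03] yaw 358.4 F [-0.7 -0.8 -4.4] M [0.166 0.172 0.064] jt6 0.509
```

drive_tool(rows=[[0,0,4,0,0,0.0001,0],[0,0,2,0,0,0.0001,0],[0,0,0,0,0,0,0]])

```text
time: 12.88
tool_pos: [0.4705, -0.2045, 0.1377]
tcp_rot: [-3.134, 0.207, 0.001]
wrist_force: [-0.8, 0.1, -3.6]
width: 0.227
grip_force: 78.9
```

```bash
python3 st.py
```

```text
12.8833 q6 1.244 pos [ 0.4705 -0.2045  0.1377] rot [-3.134e+00  2.070e-01  1.000e-03] yaw 352.4 F [-0.8  0.1 -3.6] M [0.124 0.186 0.122] jt6 0.51
```

drive_tool(rows=[[0,0,4,0,0,0.0001,0],[0,0,1,0,0,0.0001,0],[0,0,0,0,0,0,0]])

```text
time: 13.13
tool_pos: [0.4706, -0.2045, 0.1376]
tcp_rot: [-3.123, 0.343, 0.0]
wrist_force: [-0.4, 0.1, -3.3]
width: 0.228
grip_force: 78.9
```

```bash
python3 st.py
```

```text
13.1333 q6 1.331 pos [ 0.4706 -0.2045  0.1376] rot [-3.123  0.343  0.   ] yaw 347.5 F [-0.4  0.1 -3.3] M [0.135 0.11  0.117] jt6 0.363
```

drive_tool(rows=[[0,0,4,0,0,0.0001,0],[0,0,1,0,0,0.0001,0],[0,0,0,0,0,0,0]])

```text
time: 13.38
tool_pos: [0.4707, -0.2046, 0.1375]
tcp_rot: [3.105, -0.479, -0.0]
wrist_force: [-0.9, 0.2, -3.0]
width: 0.228
grip_force: 78.9
```

```bash
python3 st.py
```

```text
13.3833 q6 1.419 pos [ 0.4707 -0.2046  0.1375] rot [ 3.105 -0.479 -0.   ] yaw -17.6 F [-0.9  0.2 -3. ] M [0.177 0.188 0.262] jt6 0.546
```

drive_tool(rows=[[0,0,4,0,0,0.0001,0],[0,0,1,0,0,0.0001,0],[0,0,0,0,0,0,0]])

```text
time: 13.63
tool_pos: [0.4708, -0.2046, 0.1373]
tcp_rot: [3.081, -0.615, 0.0]
wrist_force: [-1.0, 1.3, -3.0]
width: 0.229
grip_force: 78.9
```

```bash
python3 st.py
```

```text
13.6333 q6 1.506 pos [ 0.4708 -0.2046  0.1373] rot [ 3.081 -0.615  0.   ] yaw -22.6 F [-1.   1.3 -3. ] M [0.136 0.166 0.338] jt6 0.593
```

drive_tool(rows=[[0,0,4,0,0,0.0001,0],[0,0,2,0,0,0.0001,0],[0,0,0,0,0,0,0],[0,0,0,0,0,0,0]])

```text
time: 13.97
tool_pos: [0.4707, -0.2047, 0.1371]
tcp_rot: [3.045, -0.774, 0.0]
wrist_force: [-2.1, 0.2, -2.9]
width: 0.232
grip_force: 78.9
```

```bash
python3 st.py
```

```text
13.9667 q6 1.61 pos [ 0.4707 -0.2047  0.1371] rot [ 3.045 -0.774  0.   ] yaw -28.5 F [-2.1  0.2 -2.9] M [0.119 0.158 0.451] jt6 0.447
```

Wrist torque is 0.45 N m, so the cap is snug. I back off within the play and lift.

drive_tool(rows=[[0,0,-3,0,0,0,0],[0,0,-2,0,0,-0.001,0],[0,0,0,0,0,-0.003,0],[0,0,0,0,0,-0.005,0],[0,0,0,0,0,0,0]])

```text
time: 14.38
tool_pos: [0.4717, -0.2051, 0.1476]
tcp_rot: [3.074, -0.646, 0.004]
wrist_force: [-0.4, -0.3, -1.9]
width: 0.231
grip_force: 79.0
```

```bash
python3 st.py
```

```text
14.3833 q6 1.526 pos [ 0.4717 -0.2051  0.1476] rot [ 3.074 -0.646  0.004] yaw -23.7 F [-0.4 -0.3 -1.9] M [0.03  0.024 0.013] jt6 -0.007
```

drive_tool(rows=[[0,0,0,0,0,-0.01,0],[0,0,0,0,0,-0.012,0],[0,0,0,0,0,-0.013,0],[0,0,0,0,0,-0.013,0],[0,0,0,0,0,-0.013,0],[0,0,0,0,0,-0.013,0],[0,0,0,0,0,-0.012,0],[0,0,0,0,0,0,0]])

```text
time: 15.05
tool_pos: [0.4727, -0.2056, 0.2363]
tcp_rot: [3.073, -0.645, 0.01]
wrist_force: [0.0, 0.2, -2.3]
width: 0.233
grip_force: 79.0
```

drive_tool(rows=[[0,0,-6.4,0,0,0,0],[0,0,-6.4,0,0,0,0],[0,0,-6.4,0,0,0,0],[0,0,-6.4,0,0,0,0],[0,0,-6.4,0,0,0,0],[0,0,-6.4,0,0,0,0],[0,0,-6.4,0,0,0,0],[0,0,0,0,0,0,0]])

```text
time: 15.72
tool_pos: [0.4705, -0.2045, 0.2317]
tcp_rot: [-3.087, -0.579, 0.001]
wrist_force: [0.1, -0.5, -3.4]
width: 0.229
grip_force: 79.0
```

drive_tool(rows=[[0,0,0,0.0171,-0.0222,0,0],[0,0,0,0.0171,-0.0222,0,0],[0,0,0,0.0171,-0.0222,0,0],[0,0,0,0.0171,-0.0222,0,0],[0,0,0,0.0171,-0.0222,0,0],[0,0,0,0.0171,-0.0222,0,0],[0,0,0,0.0171,-0.0222,0,0],[0,0,0,0.0171,-0.0222,0,0]])

```text
time: 16.38
tool_pos: [0.5345, 0.0117, 0.2319]
tcp_rot: [3.09, 0.57, -0.0]
wrist_force: [0.0, -0.1, -2.7]
width: 0.227
grip_force: 79.1
```

drive_tool(rows=[[0,0,0,0,0,0,0],[0,0,0,0,0,0,0]])

```text
time: 16.55
tool_pos: [0.5345, 0.0116, 0.2318]
tcp_rot: [3.088, 0.575, -0.001]
wrist_force: [-0.1, -0.0, -3.7]
width: 0.227
grip_force: 79.2
```

```bash
python3 st.py
python3 - <<'E'
from h import *
s=status.read_state();c=read_camera("scene")
print(proj(c,[[.5347,.0105,.055],list(s["tool_pos"][:2])+[s["tool_pos"][2]-.114]]).round(1))
cv2.imwrite("pics/s5.png",cv2.resize(c["color"][100:260,240:400,::-1],None,fx=3.7,fy=3.7,interpolation=2))
E
```

```text
16.55 q6 1.178 pos [0.5345 0.0116 0.2318] rot [ 3.088e+00  5.750e-01 -1.000e-03] yaw 21.1 F [-0.1 -0.  -3.7] M [-0.097  0.062 -0.018] jt6 0.082
[[305.9 204.8]
 [304.4 177.2]]
```

View pics/s5.png

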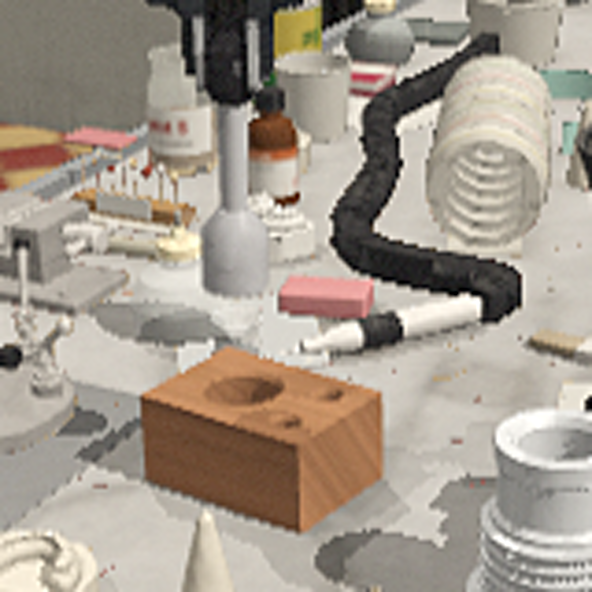

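The hole centre at (244,390) agrees with my estimate. The key sits about 1.5 mm to +y, so I correct that and lower it.

drive_tool(rows=[[0,0,0,-0.0006,0.0017,0.005,0],[0,0,0,0,0,0.01,0],[0,0,0,0,0,0.012,0],[0,0,0,0,0,0.012,0],[0,0,0,0,0,0.01,0],[0,0,0,0,0,0.006,0],[0,0,0,0,0,0.006,0],[0,0,0,0,0,0,0]])

```text
time: 17.27
tool_pos: [0.5334, 0.0084, 0.1691]
tcp_rot: [-3.088, -0.574, 0.005]
wrist_force: [-0.1, -0.4, -2.6]
width: 0.224
grip_force: 79.2
```

drive_tool(rows=[[0,0,0,0,0,0.007,0],[0,0,0,0,0,0.007,0],[0,0,0,0,0,0.007,0],[0,0,0,0,0,0.007,0],[0,0,0,0,0,0.007,0],[0,0,0,0,0,0.006,0],[0,0,0,0,0,0.004,0],[0,0,0,0,0,0,0]])

```text
time: 17.93
tool_pos: [0.5336, 0.0086, 0.1247]
tcp_rot: [-3.088, -0.575, 0.003]
wrist_force: [-0.2, -0.0, -3.1]
width: 0.226
grip_force: 79.2
```

```bash
python3 st.py
```

```text
17.9333 q6 1.172 pos [0.5336 0.0086 0.1247] rot [-3.088e+00 -5.750e-01  3.000e-03] yaw -338.9 F [-0.2 -0.  -3.1] M [-0.05  -0.004  0.   ] jt6 0.0
```

Free fit; I lower it to the floor gently and release.

drive_tool(rows=[[0,0,0,0,0,0.002,0],[0,0,0,0,0,0.0015,0],[0,0,0,0,0,0,0]])

```text
time: 18.18
tool_pos: [0.5346, 0.0085, 0.1226]
tcp_rot: [3.088, 0.575, 0.0]
wrist_force: [-0.0, -0.1, -2.5]
width: 0.228
grip_force: 79.2
```

drive_tool(rows=[[0,0,0,0,0,0,0.3],[0,0,0,0,0,0,0.4],[0,0,0,0,0,0,0.6],[0,0,0,0,0,0,0.8],[0,0,0,0,0,0,1],[0,0,0,0,0,0,1],[0,0,0,0,0,0,1]])

```text
time: 18.77
tool_pos: [0.5346, 0.0085, 0.1228]
tcp_rot: [3.088, 0.575, 0.0]
wrist_force: [-0.2, -0.6, -0.2]
width: 1.0
grip_force: 0.0
```

drive_tool(rows=[[0,0,0,0,0,-0.008,1],[0,0,0,0,0,-0.015,1],[0,0,0,0,0,-0.018,1],[0,0,0,0,0,-0.018,1],[0,0,0,0,0,-0.018,1],[0,0,0,0,0,-0.018,1],[0,0,0,0,0,0,1],[0,0,0,0,0,0,1]])

```text
time: 19.43
tool_pos: [0.5356, 0.0085, 0.2194]
tcp_rot: [3.088, 0.575, 0.005]
wrist_force: [0.6, 0.2, 0.5]
width: 1.001
grip_force: 0.0
```

```bash
python3 st.py
python3 - <<'E'
from h import *
c=read_camera("scene");w=read_camera("wrist")
a=cv2.resize(c["color"][140:290,220:370,::-1],(400,400),interpolation=2);b=cv2.resize(w["color"][90:250,240:400,::-1],(400,400),interpolation=2)
cv2.imwrite("pics/f.png",np.hstack([a,b]))
E
```

```text
19.4333 q6 1.172 pos [0.5356 0.0085 0.2194] rot [3.088 0.575 0.005] yaw 21.1 F [0.6 0.2 0.5] M [-0.037  0.01   0.005] jt6 0.0
```

View pics/f.png

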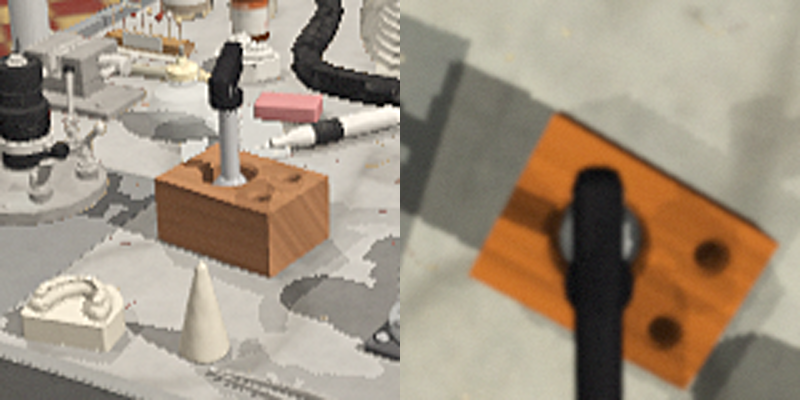

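The key stands upright in the hole at (230,180), the fingers are clear of it, and the cone and arch model look unmoved. I hand the job in.

```bash
python3 -c "
from workcell import workorder
print(workorder.finish_job())"
```

```text
the job is handed in; nothing more can be done
None
```

The job is handed in: I turned the cap down to about 0.45 N m on its seal, put the key back upright in the block, and left the plaster model and cone untouched; the hand-in returned no verdict.

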